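# Pin a two-tier wooden ornament stand together

## Robot

A 6-joint arm with a two-finger parallel gripper is mounted at the origin on a cart in front of the work surface, level with it; the furniture and walls round the work are solid. World frame = base frame: x ahead of the robot, y to its left, z up, the work surface at z = 0. Lengths are in m, angles in rad, forces in N, time in s.
With the tool pointing down it reaches from about 0.35 to 0.775 m from the base axis. Payload 5.5 kg.
Tool frame: the origin (TCP) lies at the very end of the fingers, on their centre line; the grasp point (between the pads) lies 19 mm behind it; z points along the fingers, y is the direction in which the jaws open and shut (so a half turn about z gives the same grasp; the last joint's range is limited). The gripper opens to 85 mm and grips with 20 to 120 N. Pads are 22 mm wide; open, the fingers measure 114 mm over their backs; the gripper's body (76 mm by 85 mm) begins 54 mm behind the grasp point. The pads swing forward as they close: fully open they stand 13 mm farther back than shut.
Start: joints at [1.156, 0.313, 0.046, 1.304, 0, 1.431], TCP at [0.156, 0.553, 0.231] pointing down, gripper open.
Joint ranges: [-2.76, 2.76], [-0.86, 1.69], [-1.03, 1.26], [-2.2, 2.34], [-1.47, 1.5], [-3.14, 3.14]. Speed limits (rad/s): [2.57, 2.57, 3.14, 3.14, 3.14, 3.14].

## Interface

Orientations are given as a unit quaternion [w, x, y, z].
In Python, from workcell import get_state, imaging, env, spotter gives the robot as it stands.
- The arm moves only by the tool play_rows, never from a script. Its argument "moves" is a list of rows, each an object with "claw": the finger opening in cm, from 0 to 8.54; "delta_pos": the shift along the tool's x, y, z in cm, a list of three; "twist": the turn about the tool's z in degrees. A call has 1 to 12 rows; each row is the pose to reach, as a shift and turn from the pose commanded when the call began, along the tool's axes at that moment; what a row does not reach only later rows make up. A row lasts 1/8 s, in which the tool goes at most 62.5 mm and 10.7 degrees, less where a joint would pass 70% of its speed; a pose out of reach is approached as far as the arm can. A call with a gripper value outside its range is refused whole. The fingers move at their own pace and stop on an object; "force" is the grip in N (left out, the last holds). Time passes only in rows, so rows that repeat a pose let the fingers close. It gives the time, the measured TCP pose, the force and the opening at its end, in the units of the state.
- get_state(): the state, without advancing time (a new reading comes with each control period).
- imaging.read_camera(name): name is "scene" or "top" or "wrist"; returns the picture (420x560x3 uint8, red, green, blue); there is no depth.
- imaging.camera_info(name): a dict with "fx", "fy", "cx", "cy" (pixels), "world_to_cam" (4x4, takes a point from world to camera coordinates). Camera axes: x right, y down, z forward; pixel columns grow to the right and rows downward; lengths in m; the calibration is good to about 2 mm. A picture is of the moment at which its call begins: read the wrist's pose just before it. camera_info takes no time and is no camera call; for the wrist camera it gives the pose at the moment of the call.
- env.hand_in(): hands the job in, once; it reports no verdict.
Trained networks look in the newest picture that a camera, given by its name, has taken for a name from the list of things; names that differ only in an ending like _2 or _b are one class to them, and where a whole thing is asked for, a point or a joint stands for the part that bears it (a point fixed in the world has none). Each returns a list of dicts, best first, with "conf" (0 to 1); they miss things now and then, are a little off and sometimes report something else, mostly with a low value. They report only what shows in the picture. A call takes as long as a camera call. They do not tell look-alikes from the thing itself.
- spotter.spot_in(camera, query): "extent" ([left, top, right, bottom] in pixels, round what is visible of it).
The state is a dict: "clock": time; "joint_pos": joint angles; "qvel": joint speeds; "tau": joint torques, N m; "tcp_pos": TCP position; "orientation": TCP orientation; "wrist_force": force on the tool from outside, world axes, zero at the start; "ft_torque": the same for the moment, N m; "finger_gap": finger opening in m.
Only numpy, scipy, OpenCV 4.12 (cv2) and the standard library are available. Lean on these libraries where they do the work, as an engineer would, in place of code of your own. Each camera call takes 0.05 s, during which the arm holds its last target. There are 200 camera calls.

## Task

Take the longer of the two wooden pins out of the drilled block and push it down through the holes of the two stacked tiers, gently feeling for the off-centre hole in the base hidden under them, until the pin is fully home with its collar flat on the upper tier. Press lightly and never force the pin, let go of it, and leave the shorter pin in its block and everything else where it stands.

Things in the scene. Friction and masses are not known exactly. Their poses are not given: they have to be found in the camera images.
- stand: Fixed dark round wooden base, 116 mm across, 30 mm high; origin at the centre of its underside. Hidden under the tiers, its flat top (z = 30 mm) has one blind upright hole 13.5 mm across, 26 mm deep, with a 1 mm chamfer. The hole's axis lies 6 mm from the base's centre, in an unknown direction, new each time and not given by yaw. The top round the hole lies on rubber and yields 1 mm per 8 N.
- lower_tier: Loose pale wooden disc, 150 mm across, 18 mm thick, with a 14 mm through hole at its centre, lying on the base (its hole within a few mm of the base's centre); origin at the centre of its underside. It slides easily when a pin in its hole is moved sideways.
- upper_tier: Loose pale wooden disc, 104 mm across, 18 mm thick, with a 14 mm through hole at its centre, lying on the lower tier; origin at the centre of its underside. It slides easily too.
- upper_hole (a point): Centre of the mouth of the upper tier's hole, at its top face (66 mm above the table); z up.
- block: Fixed wooden block 52 x 130 x 40 mm (x, y, z of its own frame), origin at the centre of its underside, with two blind holes 13.5 mm across, 30 mm deep, 40 mm either side of its centre along its y axis; one pin stands upright in each, tip on the hole's floor.
- long_pin_head (a point): Centre (half-way up) of the head of the longer wooden pin (50 g). From the tip up: round shank 12 mm across, 58 mm long, its last 4 mm tapering to 8.4 mm; collar 26 mm across, 4 mm thick; straight round head 22 mm across, 30 mm high (grip here); cap. This point is 78 mm above the tip, 20 above the collar's underside; z runs from tip to head. In the block it is 20 mm higher than the short pin's.
- long_pin_tip (a point): Middle of the long pin's lower end face.
- long_pin_collar (a point): Middle of the underside of the long pin's collar, 58 mm above the tip; when the pin is home it lies on the upper tier's top face.
- short_pin_head (a point): Centre of the head of the shorter pin: the same but with a shank of only 38 mm (this point is 58 mm above its tip). It is too short to reach the base and stays in the block.
- egg_cup: Bystander: turned wooden egg cup, 50 mm across, 53 mm high, origin under its centre.
- toy_car: Bystander: small wooden toy car, 77 x 100 x 54 mm, origin under its centre.
- pine_cone: Bystander: brown pine cone, 35 mm across, 44 mm high, origin under its centre.
Not all that is in view belongs to the job. What is shaped like the part that bears long_pin_head but orange or white is not meant.

How it is judged:
On the way, in this order (a step that is already met when the one before it is completed fails the run):
1. the long pin is out of the block, its tip above the upper tier (height (world z) of long_pin_tip above 0.062 m), for 0.1 s.
2. the long pin stands in the holes of the tiers, its tip below the upper tier's top face (z of long_pin_tip in the frame of upper_hole below -0.008 m and horizontal distance between long_pin_tip and upper_hole below 0.005 m), for 0.1 s.
At the end, for the whole second after the job is handed in: The long pin stands upright (within 4 degrees) through both tiers and in the base's hole, its collar within 2 mm of the upper tier's top face and its tip less than 12 mm above the table; both tiers lie flat on the base, one on the other; the short pin is still in its block; the robot has let go (z of long_pin_collar in the frame of upper_hole below 0.002 m and horizontal distance between long_pin_collar and upper_hole below 0.004 m and height (world z) of long_pin_tip below 0.012 m and horizontal distance between long_pin_tip and stand below 0.01 m and angle between long_pin_head's own z axis and vertical below 0.07 rad and angle between each of upper_tier, lower_tier's own z axis and vertical below 0.035 rad and height (world z) of lower_tier above 0.027 m and height (world z) of upper_hole between 0.063 and 0.069 m and distance of short_pin_head from where it was at the start of the episode below 0.01 m); the robot touches nothing.
It fails at once if the long pin is pressed on the base with more than 40 N (contact force between long_pin and stand above 40 N).
It fails at once if the short pin is pulled out of the block (distance of short_pin_head from where it was at the start of the episode above 0.02 m).
It fails at once if the egg cup, toy car or pine cone is moved by more than 4 cm (distance of any of egg_cup, toy_car, pine_cone from where it was at the start of the episode above 0.04 m).
It also fails if it takes over 58 s, if anything falls off the work surface, if the arm or the gripper's body presses on something with over 40 N, if the wrist force passes 120 N, or if a joint passes its speed limit or range.

## Working session

There is one attempt and no reset: what is moved stays moved. The work goes in short steps, Python scripts to look and compute and a tool call to move; the robot and the scene stay as the last step left them, time stands still between calls to the robot, and variables do not carry over. Pictures are saved under pics/ and viewed, about 8 in all and at most 12, crops included, and the job is handed in when it is done.

Besides the shell and the picture viewer there is one more tool, called after ">>>" as name([rows], argument=value, ...), one row to a line, values as JSON. play_rows: Moves the arm, as the interface text tells. Its arguments: {"type":"object","properties":{"moves":{"type":"array"},"force":{"type":"number"}},"required":["moves"]}

```bash
mkdir -p pics; ls
cat > h.py <<'E'
import numpy as np,cv2
from workcell import get_state, imaging, env, spotter
def ray(cam,u,v,z,info=None):
    i=info or imaging.camera_info(cam);M=np.array(i["world_to_cam"]);R=M[:3,:3];c=-R.T@M[:3,3]
    d=R.T@np.array([(u-i["cx"])/i["fx"],(v-i["cy"])/i["fy"],1]);return c+d*(z-c[2])/d[2]
def proj(cam,p):
    i=imaging.camera_info(cam);M=np.array(i["world_to_cam"]);q=M[:3,:3]@np.array(p)+M[:3,3]
    return i["fx"]*q[0]/q[2]+i["cx"],i["fy"]*q[1]/q[2]+i["cy"]
def save(n,img): cv2.imwrite(f"pics/{n}.png",img[:,:,::-1])
E
python3 - <<'E'
from h import *
a=imaging.read_camera("top");b=imaging.read_camera("scene")
save("a",cv2.resize(np.vstack([a,b]),(448*1,672))[:600]) if 0 else save("a",np.hstack([cv2.resize(a,(400,300)),cv2.resize(b,(400,300))]))
save("top",a);save("scene",b)
for c in("top","scene"):
  i=imaging.camera_info(c);M=np.array(i["world_to_cam"]);print(c,i["fx"],-M[:3,:3].T@M[:3,3])
  for q in("long_pin_head","short_pin_head","upper_tier","lower_tier","block","egg_cup","toy_car","pine_cone"):
    print(q,[(np.round(r["extent"]).tolist(),round(r["conf"],2)) for r in spotter.spot_in(c,q)[:5]])
print(get_state())
E
```

```text
pics
top 393.9047433233614 [ 0.47378541 -0.09210969  1.01207575]
long_pin_head [([317.0, 180.0, 328.0, 197.0], 0.66)]
short_pin_head [([348.0, 245.0, 362.0, 259.0], 0.67)]
upper_tier [([210.0, 221.0, 251.0, 266.0], 0.66), ([300.0, 281.0, 332.0, 316.0], 0.48), ([198.0, 213.0, 266.0, 275.0], 0.26)]
lower_tier [([202.0, 215.0, 264.0, 276.0], 0.65)]
block [([307.0, 224.0, 367.0, 264.0], 0.77), ([348.0, 244.0, 362.0, 261.0], 0.74), ([210.0, 224.0, 254.0, 264.0], 0.54)]
egg_cup [([279.0, 129.0, 300.0, 149.0], 0.52), ([212.0, 226.0, 254.0, 264.0], 0.44)]
toy_car [([299.0, 280.0, 331.0, 317.0], 0.58), ([211.0, 222.0, 252.0, 265.0], 0.32)]
pine_cone [([259.0, 288.0, 272.0, 303.0], 0.6)]
scene 544.8434582598185 [-0.27448358 -0.53113037  0.58925129]
long_pin_head [([306.0, 202.0, 320.0, 234.0], 0.84), ([290.0, 216.0, 302.0, 260.0], 0.66), ([303.0, 231.0, 317.0, 267.0], 0.63), ([329.0, 212.0, 344.0, 256.0], 0.62)]
short_pin_head [([333.0, 259.0, 348.0, 291.0], 0.75)]
upper_tier [([179.0, 216.0, 234.0, 249.0], 0.97)]
lower_tier [([164.0, 225.0, 246.0, 264.0], 0.83)]
block [([290.0, 263.0, 360.0, 
[... 230 characters left out ...]
8)]
{'clock': 0.9, 'joint_pos': array([ 1.15640010e+00,  3.13219912e-01,  4.61048789e-02,  1.30359088e+00,
       -2.70978598e-05,  1.43121132e+00]), 'qvel': array([-1.03849742e-03,  1.90663923e-04, -2.11342237e-03,  8.44386478e-04,
       -2.12409861e-04,  9.70454320e-05]), 'tau': array([ 2.45149953e-03, -4.80446827e+01,  2.98815233e+01, -3.57045917e-05,
       -2.00774521e-04, -1.19189659e-05]), 'tcp_pos': array([0.15606258, 0.55346392, 0.23131384]), 'orientation': array([2.53947775e-05, 1.36973642e-01, 9.90574691e-01, 3.97783223e-05]), 'wrist_force': array([-0.51223796, -0.6890871 ,  0.32516927]), 'ft_torque': array([0.01103546, 0.02407977, 0.03318372]), 'finger_gap': 0.08541092058985664}
```

View pics/top.png

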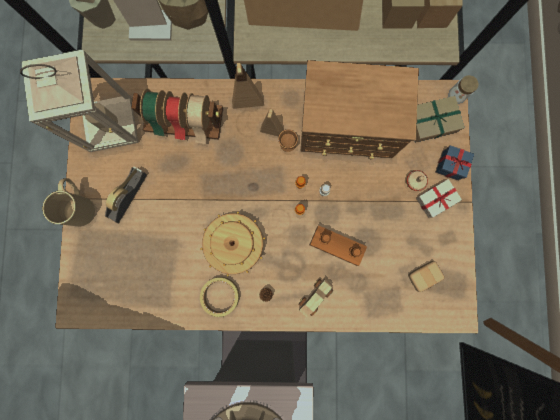

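View pics/scene.png

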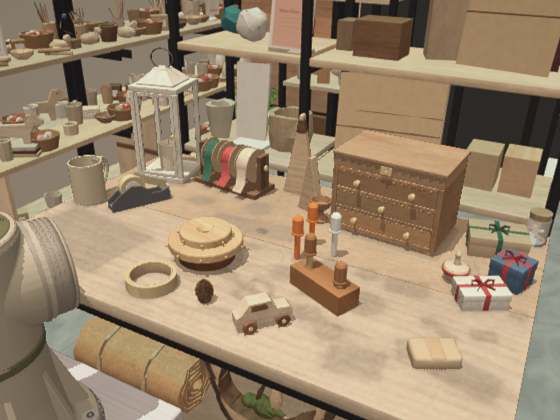

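The top view shows the tiers at about (233,243), with the block at (338,243) carrying two brown pins at about (323,233) and (355,251). The orange pins at (301,182) and (300,209) and the white one at (325,188) stand outside the block, so they are decoys. In the scene view the brown pin at (310,249) stands higher than the one at (341,275), so it should be the long pin. I'll confirm that with one crop.

Run:
```python
from h import *
a=cv2.imread("pics/top.png");b=cv2.imread("pics/scene.png")
cv2.imwrite("pics/c.png",np.hstack([cv2.resize(a[195:295,190:370],(720,400),interpolation=2)[:,:,:][:, :],])if 0 else np.vstack([cv2.resize(a[200:275,195:375],(720,300),interpolation=2),cv2.resize(b[220:320,240:480],(720,300),interpolation=2)]))
print(ray("top",323,233,.11),ray("top",355,251,.09),ray("top",232,243,.066))
print("scene", ray("scene",310,234,.105),ray("scene",341,262,.085),ray("scene",206,232,.066))
```

```text
[ 0.51885501 -0.17643278  0.11      ] [ 0.47871434 -0.2524763   0.09      ] [0.49522637 0.03731713 0.066     ]
scene [ 0.51387801 -0.17869488  0.105     ] [ 0.48361277 -0.25323848  0.085     ] [0.48356767 0.03084437 0.066     ]
```

View pics/c.png

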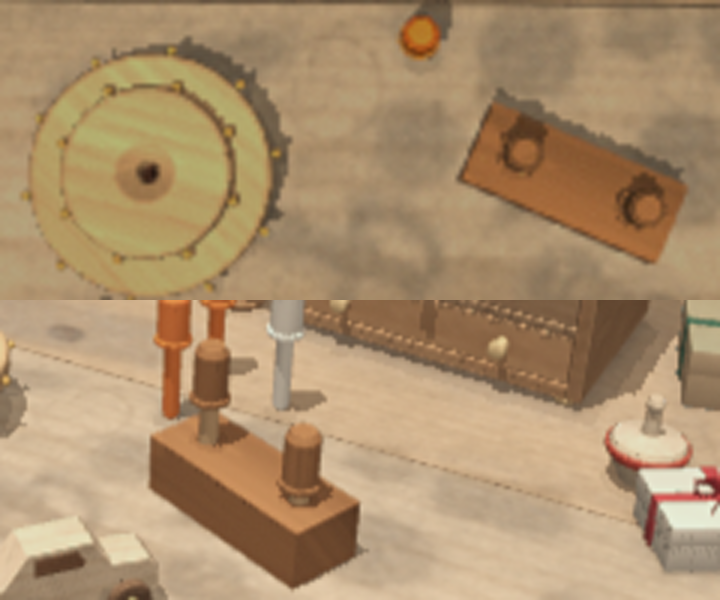

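The crop confirms it: the left brown pin, at top px (326,238), stands with its shank showing, so it is the long one. The short pin is at (357,252), seated with its collar low, and the tier hole is at (232,243).

```bash
cat >> h.py <<'E'
from scipy.spatial.transform import Rotation as Ro
def delta(p,yaw_y=None):
    "cm shift in tool axes to TCP p; twist deg to bring tool y to world dir angle yaw_y(deg, mod 180)"
    s=get_state();q=s["orientation"];R=Ro.from_quat([q[1],q[2],q[3],q[0]]).as_matrix()
    d=R.T@(np.array(p)-s["tcp_pos"])*100
    cur=np.degrees(np.arctan2(R[1,1],R[0,1]));tw=None
    if yaw_y is not None: tw=-((yaw_y-cur+90)%180-90)
    return np.round(d,2),cur,tw
E
python3 - <<'E'
from h import *
L=ray("top",326.2,238.3,.108);S=ray("top",357,252,.088);H=ray("top",232,243.2,.066)
O=[ray("top",300,209,.1),ray("top",301,182,.1),ray("top",325,188,.1)]
print(L,S,H,np.hypot(*(L-S)[:2]));print(O)
ax=np.degrees(np.arctan2(*(L-S)[1::-1]));print(ax)
for y in(ax+90,ax): print(delta([L[0],L[1],.19],y))
print(get_state()["joint_pos"][5])
E
```

```text
[ 0.50690389 -0.18390323  0.108     ] [ 0.4764533  -0.25744487  0.088     ] [0.49474916 0.03730584 0.066     ] 0.07959655725056028
[array([ 0.57473425, -0.12399417,  0.1       ]), array([ 0.63850682, -0.12607942,  0.1       ]), array([ 0.62468508, -0.18231133,  0.1       ])]
67.5075463149359
(array([-53.78, -61.45,   4.13]), np.float64(74.25447695251111), np.float64(-83.25306936242478))
(array([-53.78, -61.45,   4.13]), np.float64(74.25447695251111), np.float64(6.746930637575218))
1.4312113166885998
```

>>> play_rows([
  {"claw": 8.5, "delta_pos": [-53.8, -61.5, 2], "twist": 6.7},
  {"claw": 8.5, "delta_pos": [-53.8, -61.5, 2], "twist": 6.7},
  {"claw": 8.5, "delta_pos": [-53.8, -61.5, 2], "twist": 6.7},
  {"claw": 8.5, "delta_pos": [-53.8, -61.5, 2], "twist": 6.7},
  {"claw": 8.5, "delta_pos": [-53.8, -61.5, 2], "twist": 6.7},
  {"claw": 8.5, "delta_pos": [-53.8, -61.5, 2], "twist": 6.7},
  {"claw": 8.5, "delta_pos": [-53.8, -61.5, 2], "twist": 6.7},
  {"claw": 8.5, "delta_pos": [-53.8, -61.5, 2], "twist": 6.7},
  {"claw": 8.5, "delta_pos": [-53.8, -61.5, 2], "twist": 6.7},
  {"claw": 8.5, "delta_pos": [-53.8, -61.5, 2], "twist": 6.7},
  {"claw": 8.5, "delta_pos": [-53.8, -61.5, 2], "twist": 6.7},
  {"claw": 8.5, "delta_pos": [-53.8, -61.5, 2], "twist": 6.7},
])

```text
clock: 2.4
tcp_pos: [0.4788, -0.1259, 0.2132]
orientation: [0.001, 0.195, 0.981, 0.0]
wrist_force: [1.5, 0.4, 0.1]
finger_gap: 0.0851
```

Run:
```python
from h import *
print(delta([.507,-.184,.19],67.5),get_state()["tcp_pos"])
```

```text
(array([-4.83, -4.29,  2.32]), np.float64(67.51817108931738), np.float64(0.01817108931737721)) [ 0.47875793 -0.12587474  0.21315541]
```

>>> play_rows([
  {"claw": 5.5, "delta_pos": [-4.5, -4.3, 1.0], "twist": 0},
  {"claw": 5.5, "delta_pos": [-4.5, -4.3, 1.0], "twist": 0},
  {"claw": 5.5, "delta_pos": [-4.5, -4.3, 1.0], "twist": 0},
  {"claw": 5.5, "delta_pos": [-4.5, -4.3, 1.0], "twist": 0},
])

```text
clock: 2.9
tcp_pos: [0.5028, -0.1793, 0.2033]
orientation: [0.0, 0.194, 0.981, 0.0]
wrist_force: [-0.1, 0.9, -0.3]
finger_gap: 0.0552
```

Run:
```python
from h import *
s=get_state();print(s["tcp_pos"],s["wrist_force"],s["finger_gap"])
w=imaging.read_camera("wrist");save("w1",w)
i=imaging.camera_info("wrist");M=np.array(i["world_to_cam"]);print(i["fx"],-M[:3,:3].T@M[:3,3],M[:3,:3])
for q in("long_pin_head","short_pin_head"):print(q,spotter.spot_in("wrist",q))
print(proj("wrist",[.507,-.184,.108]),proj("wrist",[.507,-.184,.04]))
```

```text
[ 0.50282539 -0.17931926  0.20333791] [-0.14482894  0.91825993 -0.31844414] 0.055220899199035764
309.70256145989794 [ 0.42542065 -0.14588529  0.34664368] [[ 3.79734615e-01  9.25095452e-01 -1.62593528e-04]
 [ 8.73645468e-01 -3.58557537e-01  3.28907417e-01]
 [ 3.04212457e-01 -1.25039580e-01 -9.44362157e-01]]
long_pin_head [{'extent': [265.7, 195.8, 291.8, 239.9], 'conf': 0.82}, {'extent': [359.7, 272.9, 399.8, 324.1], 'conf': 0.78}, {'extent': [307.7, 274.5, 330.1, 333.2], 'conf': 0.57}, {'extent': [344.3, 228.8, 374.8, 276.5], 'conf': 0.55}]
short_pin_head [{'extent': [174.7, 191.6, 209.6, 227.9], 'conf': 0.75}]
(np.float64(272.3420332469889), np.float64(223.65437883575893)) (np.float64(273.3749013396381), np.float64(200.42108268182395))
```

View pics/w1.png

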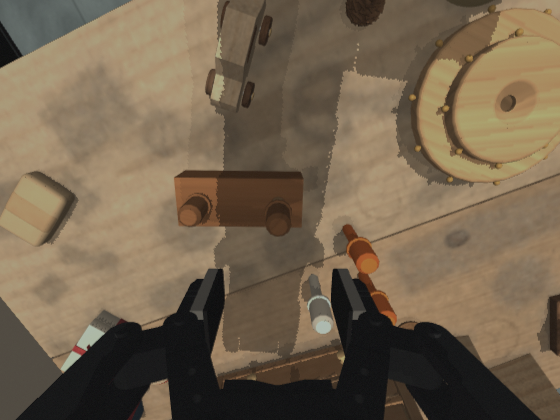

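Run:
```python
from h import *
img=cv2.imread("pics/w1.png");cv2.imwrite("pics/w1c.png",cv2.resize(img[165:245,165:310],None,fx=5,fy=5,interpolation=2))
print(ray("wrist",279,219,.088),ray("wrist",192,210,.068), ray("wrist",508,102,.066))
for z in(.052+.02,.088,.103,.11): print(z,proj("wrist",[.509,-.179,z]))
```

```text
[ 0.51199422 -0.18001947  0.088     ] [ 0.47903699 -0.25540669  0.068     ] [0.4954155  0.03720581 0.066     ]
0.072 (np.float64(278.71829700750925), np.float64(210.0192504348746))
0.088 (np.float64(278.78684995363506), np.float64(215.63881089628933))
0.103 (np.float64(278.85836381580265), np.float64(221.50108954355198))
0.11 (np.float64(278.8944767992333), np.float64(224.4614159087885))
```

View pics/w1c.png

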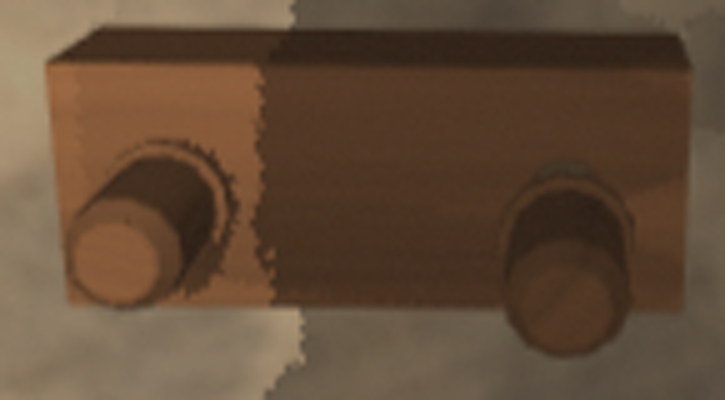

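Run:
```python
from h import *
print(delta([.511,-.180,.076],67.5))
```

```text
(array([-0.73,  0.25, 12.76]), np.float64(67.6504861880718), np.float64(0.15048618807179537))
```

>>> play_rows([
  {"claw": 5.5, "delta_pos": [-0.75, 0.25, 3], "twist": 0},
  {"claw": 5.5, "delta_pos": [-0.75, 0.25, 7], "twist": 0},
  {"claw": 5.5, "delta_pos": [-0.75, 0.25, 10], "twist": 0},
  {"claw": 5.5, "delta_pos": [-0.75, 0.25, 12.7], "twist": 0},
  {"claw": 5.5, "delta_pos": [-0.75, 0.25, 12.7], "twist": 0},
  {"claw": 3.0, "delta_pos": [-0.75, 0.25, 12.7], "twist": 0},
  {"claw": 2.0, "delta_pos": [-0.75, 0.25, 12.7], "twist": 0},
  {"claw": 1.5, "delta_pos": [-0.75, 0.25, 12.7], "twist": 0},
  {"claw": 1.5, "delta_pos": [-0.75, 0.25, 12.7], "twist": 0},
  {"claw": 1.5, "delta_pos": [-0.75, 0.25, 12.7], "twist": 0},
], force=40)

```text
clock: 4.3
tcp_pos: [0.5123, -0.1818, 0.0777]
orientation: [0.002, 0.195, 0.981, -0.0]
wrist_force: [-0.6, 0.6, 7.3]
finger_gap: 0.0206
```

>>> play_rows([
  {"claw": 1.5, "delta_pos": [0, 0, -1], "twist": 0},
  {"claw": 1.5, "delta_pos": [0, 0, -2], "twist": 0},
  {"claw": 1.5, "delta_pos": [0, 0, -3], "twist": 0},
  {"claw": 1.5, "delta_pos": [0, 0, -5], "twist": 0},
  {"claw": 1.5, "delta_pos": [0, 0, -8], "twist": 0},
  {"claw": 1.5, "delta_pos": [0, 0, -8], "twist": 0},
  {"claw": 1.5, "delta_pos": [0, 0, -8], "twist": 0},
], force=60)

```text
clock: 5.18
tcp_pos: [0.5108, -0.1809, 0.1555]
orientation: [-0.0, 0.195, 0.981, 0.0]
wrist_force: [0.2, 0.5, -0.5]
finger_gap: 0.0201
```

Run:
```python
from h import *
s=get_state();print(s["tcp_pos"],s["wrist_force"],s["finger_gap"])
w=imaging.read_camera("wrist");b=imaging.read_camera("scene")
u,v=proj("scene",s["tcp_pos"]);u=int(u);v=int(v);print(u,v)
c=b[v-50:v+70,u-60:u+60]
save("l1",np.hstack([cv2.resize(w[150:420,150:420],(400,400)),cv2.resize(c,(400,400),interpolation=2)]))
for z in(0,.02,-.02,-.06):print(proj("scene",s["tcp_pos"]+[0,0,z]),proj("wrist",s["tcp_pos"]+[0,0,z]))
print(delta([.4954,.0372,.152]))
```

```text
[ 0.51078182 -0.18086941  0.15553055] [ 0.18049542  0.46286268 -0.50360961] 0.02008204719627518
311 210
(np.float64(311.5019476479193), np.float64(210.08394466131665)) (np.float64(274.6387859637608), np.float64(279.7166080194164))
(np.float64(311.97204653911734), np.float64(199.8744801139418)) (np.float64(274.2791568204149), np.float64(302.1726533134174))
(np.float64(311.0408146193404), np.float64(220.09869133493916)) (np.float64(274.9234333908471), np.float64(261.9425882166819))
(np.float64(310.1444393547142), np.float64(239.56589633519332)) (np.float64(275.3454009143277), np.float64(235.59399552000215))
(array([ 9.7 , 19.56,  0.31]), np.float64(67.55818155317246), None)
```

View pics/l1.png

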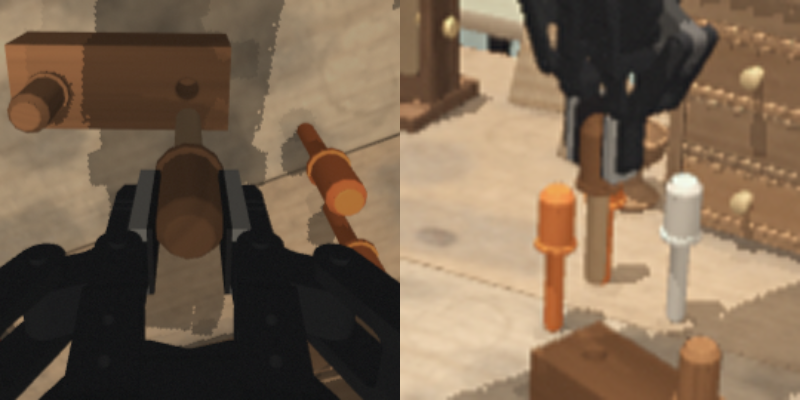

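The long pin is held upright: shank at wrist px about (277,222), with its block hole empty and the short pin still in place. I'll carry it over the tiers.

>>> play_rows([
  {"claw": 1.5, "delta_pos": [2, 4, -0.5], "twist": 0},
  {"claw": 1.5, "delta_pos": [4.5, 9, -0.5], "twist": 0},
  {"claw": 1.5, "delta_pos": [7, 14, -0.5], "twist": 0},
  {"claw": 1.5, "delta_pos": [8.8, 18, -0.5], "twist": 0},
  {"claw": 1.5, "delta_pos": [9.5, 19.5, -0.5], "twist": 0},
  {"claw": 1.5, "delta_pos": [9.5, 19.5, -0.5], "twist": 0},
  {"claw": 1.5, "delta_pos": [9.5, 19.5, -0.5], "twist": 0},
])

```text
clock: 6.15
tcp_pos: [0.4979, 0.0343, 0.1606]
orientation: [-0.0, 0.195, 0.981, -0.0]
wrist_force: [-0.2, -1.1, -0.4]
finger_gap: 0.0201
```

Run:
```python
from h import *
s=get_state();print(s["tcp_pos"],s["wrist_force"],s["finger_gap"])
w=imaging.read_camera("wrist");b=imaging.read_camera("scene")
save("wfull",w);save("sfull",b)
u,v=[int(x) for x in proj("scene",[.4954,.0372,.066])]
print(u,v)
save("l2",np.hstack([cv2.resize(w[180:280,225:325],(400,400),interpolation=2),cv2.resize(b[v-60:v+40,u-50:u+50],(400,400),interpolation=2)]))
for p in([.4954,.0372,.066],s["tcp_pos"]-[0,0,.067],s["tcp_pos"]-[0,0,.01]):print(proj("wrist",p),proj("scene",p))
```

```text
[0.49790205 0.03433263 0.16063776] [-0.24114989 -1.07291305 -0.38808469] 0.020098476878683807
206 228
(np.float64(278.0334806172507), np.float64(213.88896012561315)) (np.float64(206.80551218769614), np.float64(228.69787188386647))
(np.float64(275.7707382649624), np.float64(230.46420469031725)) (np.float64(208.07497077257602), np.float64(216.16738980669092))
(np.float64(275.20923170643886), np.float64(268.5379875395878)) (np.float64(206.6814245098784), np.float64(189.74663033036893))
```

View pics/l2.png

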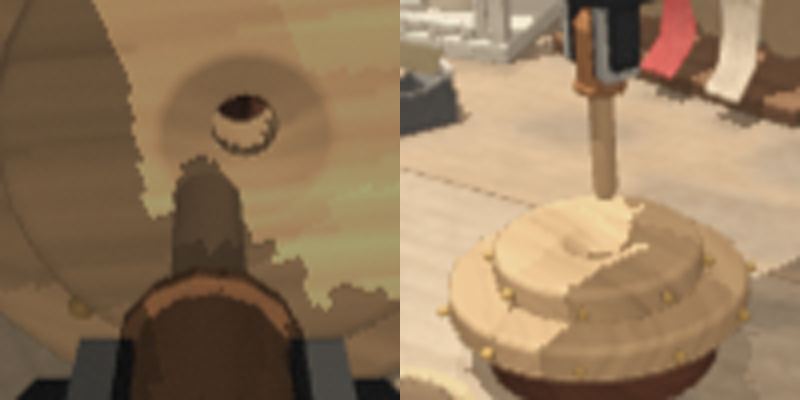

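Run:
```python
from h import *
s=get_state();t=s["tcp_pos"]
T=ray("wrist",275.5,224.5,t[2]-.067);H=ray("wrist",286.2,211.2,.066);print(t,T,H,H-T)
print("scene",ray("scene",207.3,215.5,t[2]-.067),ray("scene",201.8,228.8,.066))
q=s["orientation"];R=Ro.from_quat([q[1],q[2],q[3],q[0]]).as_matrix();print(R.T@(H-T)*100)
# hole rim in top/w1 pictures
a=cv2.imread("pics/top.png");print(cv2.cvtColor(a,cv2.COLOR_BGR2GRAY)[238:249,225:241])
```

```text
[0.49796447 0.03408564 0.16075511] [0.49348714 0.0359604  0.09375511] [0.49580716 0.044181   0.066     ] [ 0.00232002  0.0082206  -0.02775511]
scene [0.49930586 0.03714485 0.09375511] [0.49016184 0.04555299 0.066     ]
[0.10077032 0.84881142 2.77532549]
[[154 148 146 149 150 150 150 151 153 154 154 155 163 166 167 165]
 [143 141 143 144 147 146 147 150 151 151 150 152 154 167 169 166]
 [137 138 141 143 142 125 118 124 123 143 150 148 149 161 171 171]
 [139 144 143 141 117  97  94  77  65  99 141 146 148 155 167 167]
 [139 137 135 130  90  70  58  46  38  86 135 142 144 152 165 166]
 [131 128 129 128  86  54  45  40  28  72 131 138 139 149 165 166]
 [129 127 129 125 107  67  41  43  47  97 129 134 135 150 163 165]
 [124 123 125 126 120  89  58  57  85 119 128 130 134 150 159 159]
 [127 122 125 124 123 120 114 117 122 128 126 127 138 155 157 157]
 [136 127 125 123 122 126 124 122 124 128 126 128 146 158 156 154]
 [148 134 124 121 121 123 122 123 123 127 132 142 154 154 155 155]]
```

Run:
```python
from h import *
w=cv2.imread("pics/wfull.png");b=cv2.imread("pics/sfull.png")
def dot(img,cam,p,c):
    u,v=proj(cam,p);cv2.circle(img,(int(round(u*4+2)),int(round(v*4+2))),3,c,-1)
def circ(img,cam,c,r,z,col):
    for a in np.linspace(0,2*np.pi,60,endpoint=False): 
        u,v=proj(cam,[c[0]+r*np.cos(a),c[1]+r*np.sin(a),z]);cv2.circle(img,(int(round(u*4+2)),int(round(v*4+2))),1,col,-1)
W=cv2.resize(w,None,fx=4,fy=4,interpolation=2);B=cv2.resize(b,None,fx=4,fy=4,interpolation=2)
for img,cam in((W,"wrist"),(B,"scene")):
    for c,col in(((.4960,.0380),(0,0,255)),((.4958,.0442),(255,0,0))):
        circ(img,cam,c,.052,.066,col);circ(img,cam,c,.007,.066,col)
W=cv2.resize(W[4*110:4*310,4*180:4*380],(400,400),interpolation=3)
B=B[4*170:4*170+400,4*156:4*156+400]
cv2.imwrite("pics/l3.png",np.hstack([W,B]))
```

```text
(no output)
```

View pics/l3.png

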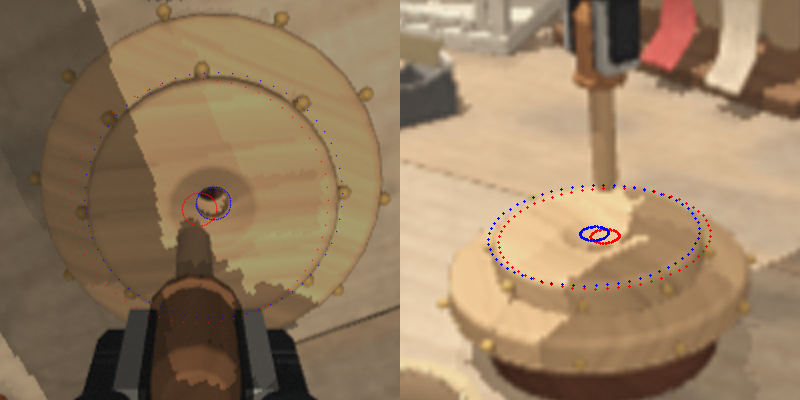

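>>> play_rows([
  {"claw": 1.5, "delta_pos": [0.1, 0.8, 0.5], "twist": 0},
  {"claw": 1.5, "delta_pos": [0.1, 0.8, 1.5], "twist": 0},
  {"claw": 1.5, "delta_pos": [0.1, 0.8, 2.3], "twist": 0},
  {"claw": 1.5, "delta_pos": [0.1, 0.8, 2.7], "twist": 0},
  {"claw": 1.5, "delta_pos": [0.1, 0.8, 3.0], "twist": 0},
  {"claw": 1.5, "delta_pos": [0.1, 0.8, 3.2], "twist": 0},
  {"claw": 1.5, "delta_pos": [0.1, 0.8, 3.2], "twist": 0},
])

```text
clock: 7.12
tcp_pos: [0.4999, 0.0431, 0.129]
orientation: [0.0, 0.195, 0.981, -0.0]
wrist_force: [-0.1, -0.1, -1.3]
finger_gap: 0.0199
```

>>> play_rows([
  {"claw": 1.5, "delta_pos": [0, 0, 0.4], "twist": 0},
  {"claw": 1.5, "delta_pos": [0, 0, 0.8], "twist": 0},
  {"claw": 1.5, "delta_pos": [0, 0, 1.2], "twist": 0},
  {"claw": 1.5, "delta_pos": [0, 0, 1.2], "twist": 0},
])

```text
clock: 7.62
tcp_pos: [0.4996, 0.0432, 0.1165]
orientation: [-0.0, 0.195, 0.981, 0.0]
wrist_force: [-0.8, -0.4, -1.3]
finger_gap: 0.0198
```

>>> play_rows([
  {"claw": 1.5, "delta_pos": [0, 0, 0.3], "twist": 0},
  {"claw": 1.5, "delta_pos": [0, 0, 0.6], "twist": 0},
  {"claw": 1.5, "delta_pos": [0, 0, 0.9], "twist": 0},
  {"claw": 1.5, "delta_pos": [0, 0, 1.2], "twist": 0},
  {"claw": 1.5, "delta_pos": [0, 0, 1.5], "twist": 0},
  {"claw": 1.5, "delta_pos": [0, 0, 1.5], "twist": 0},
])

```text
clock: 8.38
tcp_pos: [0.4996, 0.0431, 0.1015]
orientation: [-0.0, 0.195, 0.981, -0.0]
wrist_force: [-0.8, -2.3, -1.1]
finger_gap: 0.0202
```

>>> play_rows([
  {"claw": 1.5, "delta_pos": [0, 0, 0.2], "twist": 0},
  {"claw": 1.5, "delta_pos": [0, 0, 0.4], "twist": 0},
  {"claw": 1.5, "delta_pos": [0, 0, 0.5], "twist": 0},
  {"claw": 1.5, "delta_pos": [0, 0, 0.5], "twist": 0},
])

```text
clock: 8.88
tcp_pos: [0.5001, 0.0431, 0.0972]
orientation: [0.0, 0.195, 0.981, 0.0]
wrist_force: [-1.4, -2.5, 2.6]
finger_gap: 0.0202
```

Tip touches the base at about z = 30 mm with about 4 N. Next I'll search around a 6 mm ring at light pressure.

>>> play_rows([
  {"claw": 1.5, "delta_pos": [0.2, 0, 0.08], "twist": 0},
  {"claw": 1.5, "delta_pos": [0.4, 0, 0.08], "twist": 0},
  {"claw": 1.5, "delta_pos": [0.6, 0, 0.08], "twist": 0},
  {"claw": 1.5, "delta_pos": [0.6, 0, 0.08], "twist": 0},
])

```text
clock: 9.38
tcp_pos: [0.4959, 0.0455, 0.0969]
orientation: [0.002, 0.195, 0.981, 0.0]
wrist_force: [4.0, -2.4, 4.9]
finger_gap: 0.0201
```

>>> play_rows([
  {"claw": 1.5, "delta_pos": [-0.05, 0.22, 0], "twist": 0},
  {"claw": 1.5, "delta_pos": [-0.18, 0.42, 0], "twist": 0},
  {"claw": 1.5, "delta_pos": [-0.18, 0.42, 0], "twist": 0},
])

```text
clock: 9.75
tcp_pos: [0.4972, 0.0477, 0.0965]
orientation: [-0.0, 0.195, 0.981, -0.001]
wrist_force: [0.4, -6.2, 9.2]
finger_gap: 0.0203
```

>>> play_rows([
  {"claw": 1.5, "delta_pos": [-0.22, 0.13, 0], "twist": 0},
  {"claw": 1.5, "delta_pos": [-0.42, 0.18, 0], "twist": 0},
  {"claw": 1.5, "delta_pos": [-0.42, 0.18, 0], "twist": 0},
])

```text
clock: 10.12
tcp_pos: [0.4996, 0.0477, 0.096]
orientation: [-0.002, 0.195, 0.981, -0.002]
wrist_force: [-3.9, -6.3, 11.5]
finger_gap: 0.0201
```

>>> play_rows([
  {"claw": 1.5, "delta_pos": [-0.22, -0.05, -0.05], "twist": 0},
  {"claw": 1.5, "delta_pos": [-0.42, -0.18, -0.05], "twist": 0},
  {"claw": 1.5, "delta_pos": [-0.42, -0.18, -0.05], "twist": 0},
])

```text
clock: 10.5
tcp_pos: [0.5013, 0.046, 0.096]
orientation: [-0.004, 0.195, 0.981, -0.0]
wrist_force: [-6.6, -2.6, 10.3]
finger_gap: 0.02
```

>>> play_rows([
  {"claw": 1.5, "delta_pos": [-0.1, 0, -0.05], "twist": 0},
  {"claw": 1.5, "delta_pos": [-0.1, 0, -0.05], "twist": 0},
  {"claw": 1.5, "delta_pos": [-0.1, 0, -0.05], "twist": 0},
])

```text
clock: 10.88
tcp_pos: [0.5016, 0.0459, 0.0961]
orientation: [-0.005, 0.194, 0.981, -0.0]
wrist_force: [-6.5, -0.2, 9.7]
finger_gap: 0.0202
```

>>> play_rows([
  {"claw": 1.5, "delta_pos": [0.25, 0, 0.05], "twist": 0},
  {"claw": 1.5, "delta_pos": [0.45, 0, 0.1], "twist": 0},
  {"claw": 1.5, "delta_pos": [0.45, 0, 0.1], "twist": 0},
])

```text
clock: 11.25
tcp_pos: [0.4997, 0.0469, 0.0961]
orientation: [-0.002, 0.195, 0.981, -0.001]
wrist_force: [-4.4, -3.2, 10.9]
finger_gap: 0.0199
```

Run:
```python
from h import *
b=cv2.imread("pics/scene.png").astype(int)
g=b.sum(2)
for v in range(248,276,2): print(v,' '.join(f"{x//3:3d}" for x in g[v,160:252:2]))
for z in(.03,.0):
  for c in((.4958,.0442),):
    P=np.array([proj("scene",[c[0]+.058*np.cos(a),c[1]+.058*np.sin(a),z]) for a in np.linspace(0,6.28,90)]);print(z,P.min(0),P.max(0))
P=np.array([proj("scene",[.4958+.075*np.cos(a),.0442+.075*np.sin(a),.048]) for a in np.linspace(0,6.28,90)]);print(P.min(0),P.max(0))
```

```text
248 194 190 195 193 156 111 155 187 187 184 186 188 190 188 191 189 179 179 154 136 131 118 136 126 126 156 179 176 184 190 188 192 191 190 189 191 176 157 115 100  95 104 110 136 140 169
250 197 197 195 195 194 118 112 149 174 183 186 188 190 188 190 191 188 190 190 191 185 173 187 192 189 193 194 187 189 191 186 190 192 189 190 168 122 107 101 101  96 121 122 120 164 177
252 197 197 198 196 199 161 108 112 122 145 175 191 191 190 190 191 188 188 189 190 190 192 193 192 189 191 193 191 188 190 189 189 175 157 131 111 103 105 102 108 113 114 128 129 154 191
254 191 195 197 199 199 200 140 110 111 122 125 144 168 175 191 196 191 192 192 193 194 193 195 194 192 191 195 194 179 173 159 143 117 107 106 102 106 105 112 112 110 109 127 128 134 188
256 188 187 190 195 196 198 189 123 139 148 118 123 121 131 140 149 152 168 174 175 175 178 182 176 165 162 159 139 125 119 111 112 127 161 106 104  76  48 113 113 114 113 124 123 135 181
258 190 189 187 186 184 176 180 123 115  99 107 121 124 126 125 121 123 124 125 126 127 121 128 115 119 117 119 114 113 107 114 109 107 109  73  52  41  72 106 
[... 1006 characters left out ...]
7 177 178 166 112 115 113 111 107  90  62  55  53  53  50  51  51  53  63  73  95  97 101  98  97  97  97  99 154 175 190 191 189 188 184 182 182 183
272 104 102  98 102 106 115 182 198 164 181 176 176 166 167 167 126 119 112 113 110 108 109 111 110 107 110 109 107 105 102 103 101 106 108 149 117 154 171 181 183 192 195 195 191 190 188
274 180 176 168 118  96 141 193 199 114 168 172 181 171 171 174 179 176 167 124 155 113 114 115 109 113 121 120 116 115 155 154 155 172 168 170 176 172 168 169 173 182 186 190 192 193 194
0.03 [175.7731318 229.5152201] [233.7107483  258.65100976]
0.0 [176.87163821 241.78841023] [234.0758029  271.73024178]
[166.38679538 218.23999928] [241.94474828 255.31370937]
```

>>> play_rows([
  {"claw": 1.5, "delta_pos": [0, 0, -0.3], "twist": 0},
  {"claw": 1.5, "delta_pos": [0.45, 0.2, -0.3], "twist": 0},
  {"claw": 1.5, "delta_pos": [0.45, 0.2, -0.3], "twist": 0},
  {"claw": 1.5, "delta_pos": [0.45, 0.2, -0.3], "twist": 0},
])

```text
clock: 11.75
tcp_pos: [0.4982, 0.0509, 0.0987]
orientation: [-0.001, 0.194, 0.981, 0.0]
wrist_force: [-0.4, -0.4, 0.0]
finger_gap: 0.0199
```

>>> play_rows([
  {"claw": 1.5, "delta_pos": [0, 0, 0.2], "twist": 0},
  {"claw": 1.5, "delta_pos": [0, 0, 0.35], "twist": 0},
  {"claw": 1.5, "delta_pos": [0, 0, 0.35], "twist": 0},
])

```text
clock: 12.12
tcp_pos: [0.4991, 0.0505, 0.0964]
orientation: [0.0, 0.195, 0.981, 0.0]
wrist_force: [-2.0, 0.0, 6.9]
finger_gap: 0.0197
```

>>> play_rows([
  {"claw": 1.5, "delta_pos": [0, 0, -0.3], "twist": 0},
  {"claw": 1.5, "delta_pos": [-0.55, 0, -0.35], "twist": 0},
  {"claw": 1.5, "delta_pos": [-0.55, 0, -0.3], "twist": 0},
  {"claw": 1.5, "delta_pos": [-0.55, 0, -0.1], "twist": 0},
  {"claw": 1.5, "delta_pos": [-0.55, 0, 0], "twist": 0},
  {"claw": 1.5, "delta_pos": [-0.55, 0, 0], "twist": 0},
])

```text
clock: 12.88
tcp_pos: [0.5043, 0.0481, 0.0964]
orientation: [0.001, 0.195, 0.981, 0.0]
wrist_force: [-3.3, 0.8, 7.8]
finger_gap: 0.0202
```

>>> play_rows([
  {"claw": 1.5, "delta_pos": [0, 0, -0.3], "twist": 0},
  {"claw": 1.5, "delta_pos": [-0.32, -0.33, -0.35], "twist": 0},
  {"claw": 1.5, "delta_pos": [-0.32, -0.33, -0.3], "twist": 0},
  {"claw": 1.5, "delta_pos": [-0.32, -0.33, -0.1], "twist": 0},
  {"claw": 1.5, "delta_pos": [-0.32, -0.33, 0], "twist": 0},
  {"claw": 1.5, "delta_pos": [-0.32, -0.33, 0], "twist": 0},
])

```text
clock: 13.62
tcp_pos: [0.5063, 0.0437, 0.0965]
orientation: [0.001, 0.195, 0.981, -0.0]
wrist_force: [-0.7, -0.1, 7.2]
finger_gap: 0.0198
```

>>> play_rows([
  {"claw": 1.5, "delta_pos": [0, 0, -0.3], "twist": 0},
  {"claw": 1.5, "delta_pos": [0, -0.45, -0.35], "twist": 0},
  {"claw": 1.5, "delta_pos": [0, -0.45, -0.3], "twist": 0},
  {"claw": 1.5, "delta_pos": [0, -0.45, -0.1], "twist": 0},
  {"claw": 1.5, "delta_pos": [0, -0.45, 0], "twist": 0},
  {"claw": 1.5, "delta_pos": [0, -0.45, 0], "twist": 0},
])

```text
clock: 14.38
tcp_pos: [0.5043, 0.0395, 0.0963]
orientation: [0.001, 0.195, 0.981, -0.0]
wrist_force: [-0.6, -0.3, 5.7]
finger_gap: 0.0199
```

>>> play_rows([
  {"claw": 1.5, "delta_pos": [0, 0, -0.3], "twist": 0},
  {"claw": 1.5, "delta_pos": [0.33, -0.33, -0.35], "twist": 0},
  {"claw": 1.5, "delta_pos": [0.33, -0.33, -0.3], "twist": 0},
  {"claw": 1.5, "delta_pos": [0.33, -0.33, -0.1], "twist": 0},
  {"claw": 1.5, "delta_pos": [0.33, -0.33, 0], "twist": 0},
  {"claw": 1.5, "delta_pos": [0.33, -0.33, 0], "twist": 0},
])

```text
clock: 15.12
tcp_pos: [0.4996, 0.0378, 0.0956]
orientation: [0.0, 0.195, 0.981, -0.0]
wrist_force: [1.7, -1.7, 1.0]
finger_gap: 0.0198
```

Less resistance here: z is lower and the force has dropped to about 2 N. I'll press a little deeper.

>>> play_rows([
  {"claw": 1.5, "delta_pos": [0, 0, 0.1], "twist": 0},
  {"claw": 1.5, "delta_pos": [0, 0, 0.2], "twist": 0},
  {"claw": 1.5, "delta_pos": [0, 0, 0.2], "twist": 0},
])

```text
clock: 15.5
tcp_pos: [0.4999, 0.0378, 0.0939]
orientation: [0.0, 0.195, 0.981, -0.0]
wrist_force: [1.2, -2.0, 2.2]
finger_gap: 0.0202
```

>>> play_rows([
  {"claw": 1.5, "delta_pos": [-0.06, -0.06, 0.1], "twist": 0},
  {"claw": 1.5, "delta_pos": [-0.08, -0.08, 0.25], "twist": 0},
  {"claw": 1.5, "delta_pos": [-0.08, -0.08, 0.4], "twist": 0},
  {"claw": 1.5, "delta_pos": [-0.08, -0.08, 0.4], "twist": 0},
])

```text
clock: 16.0
tcp_pos: [0.5002, 0.037, 0.0896]
orientation: [0.0, 0.195, 0.981, 0.0]
wrist_force: [2.6, -1.5, 1.5]
finger_gap: 0.0201
```

>>> play_rows([
  {"claw": 1.5, "delta_pos": [-0.1, -0.03, 0.2], "twist": 0},
  {"claw": 1.5, "delta_pos": [-0.1, -0.03, 0.4], "twist": 0},
  {"claw": 1.5, "delta_pos": [-0.1, -0.03, 0.6], "twist": 0},
  {"claw": 1.5, "delta_pos": [-0.1, -0.03, 0.6], "twist": 0},
])

```text
clock: 16.5
tcp_pos: [0.5005, 0.0365, 0.0832]
orientation: [-0.0, 0.195, 0.981, 0.0]
wrist_force: [2.8, 1.6, 0.4]
finger_gap: 0.0203
```

>>> play_rows([
  {"claw": 1.5, "delta_pos": [-0.05, 0.05, 0.2], "twist": 0},
  {"claw": 1.5, "delta_pos": [-0.05, 0.05, 0.4], "twist": 0},
  {"claw": 1.5, "delta_pos": [-0.05, 0.05, 0.6], "twist": 0},
  {"claw": 1.5, "delta_pos": [-0.05, 0.05, 0.75], "twist": 0},
  {"claw": 1.5, "delta_pos": [-0.05, 0.05, 0.75], "twist": 0},
])

```text
clock: 17.12
tcp_pos: [0.501, 0.0366, 0.0758]
orientation: [-0.0, 0.195, 0.981, -0.0]
wrist_force: [0.9, -0.4, -0.3]
finger_gap: 0.0199
```

>>> play_rows([
  {"claw": 1.5, "delta_pos": [0, 0, 0.1], "twist": 0},
  {"claw": 1.5, "delta_pos": [0, 0, 0.15], "twist": 0},
  {"claw": 1.5, "delta_pos": [0, 0, 0.2], "twist": 0},
  {"claw": 1.5, "delta_pos": [0, 0, 0.2], "twist": 0},
])

```text
clock: 17.62
tcp_pos: [0.5014, 0.0366, 0.0751]
orientation: [0.0, 0.195, 0.981, 0.0]
wrist_force: [-2.1, -1.2, 8.7]
finger_gap: 0.0201
```

Seated: TCP at 75 mm as predicted, and the force stops it there. I'll release and retreat.

>>> play_rows([
  {"claw": 1.5, "delta_pos": [0, 0, -0.1], "twist": 0},
  {"claw": 2.5, "delta_pos": [0, 0, -0.1], "twist": 0},
  {"claw": 5.0, "delta_pos": [0, 0, -0.1], "twist": 0},
  {"claw": 5.5, "delta_pos": [0, 0, -0.1], "twist": 0},
  {"claw": 5.5, "delta_pos": [0, 0, -0.1], "twist": 0},
  {"claw": 5.5, "delta_pos": [0, 0, -3], "twist": 0},
  {"claw": 5.5, "delta_pos": [0, 0, -7], "twist": 0},
  {"claw": 5.5, "delta_pos": [0, 0, -12], "twist": 0},
  {"claw": 5.5, "delta_pos": [0, 0, -12], "twist": 0},
  {"claw": 5.5, "delta_pos": [0, 0, -12], "twist": 0},
])

```text
clock: 18.88
tcp_pos: [0.5013, 0.0366, 0.1939]
orientation: [0.0, 0.195, 0.981, 0.0]
wrist_force: [0.4, 0.2, 0.0]
finger_gap: 0.0549
```

Run:
```python
from h import *
s=get_state();print(s["tcp_pos"],s["wrist_force"],s["finger_gap"])
w=imaging.read_camera("wrist");b=imaging.read_camera("scene")
save("e",np.hstack([cv2.resize(w[100:300,180:380],(400,400),interpolation=2),cv2.resize(b[180:340,160:360][:, :160],(400,400),interpolation=2)]))
for q in("long_pin_head","short_pin_head"):print(q,[x for x in spotter.spot_in("scene",q)])
```

```text
[0.50130411 0.03660473 0.19387505] [0.38016309 0.17254531 0.0118211 ] 0.05488475652680113
long_pin_head [{'extent': [308.0, 206.0, 320.4, 242.5], 'conf': 0.76}, {'extent': [292.0, 214.0, 302.3, 261.5], 'conf': 0.64}, {'extent': [333.2, 212.5, 345.1, 255.8], 'conf': 0.64}, {'extent': [201.7, 207.0, 212.6, 231.4], 'conf': 0.53}]
short_pin_head [{'extent': [332.8, 258.1, 348.4, 287.1], 'conf': 0.58}]
```

View pics/e.png

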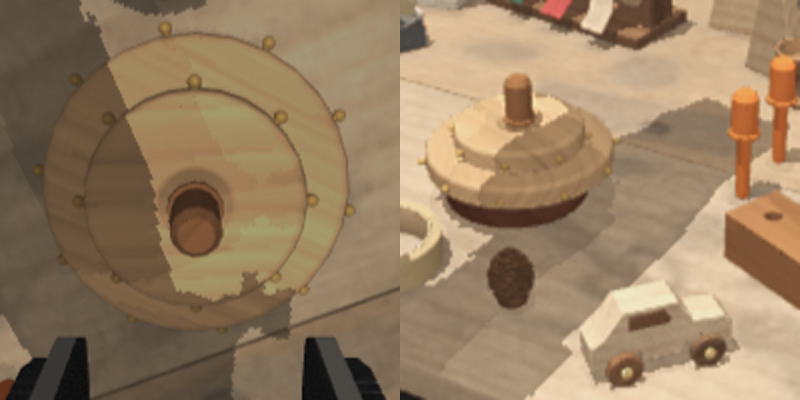

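The pin stands upright in the centre of the upper tier, with its collar flat at scene crop (518,122). Both tiers lie flat, and the bystanders and the short pin are where they were.

```bash
python3 -c "
from h import *
print(env.hand_in())"
```

```text
the job is handed in; nothing more can be done
None
```

I took the long pin from the block and pushed it through both tiers. I felt for the base hole with light presses of about 12 N at most, found it, and pushed the pin home. Then I let go, backed off and handed the job in at about 19 s. The hand-in gave no verdict.

**Seating:** the pin stopped at a tool height of 75.1 mm against 75 mm predicted, with about 9 N on the wrist.

**Last look:**
- The pin stands upright with its collar on the upper tier.
- Both tiers lie flat.
- The short pin is still in its block, going by the network's box, which matches its starting place.
- The pine cone and toy car look unmoved. The egg cup was barely in that last crop, but the arm never went near it.
- The robot touches nothing: its wrist force is near zero.

**Disagreements:**
- The first estimate of the tier hole from the top camera was about 6 mm off the close wrist view. I went with the wrist view, and the pin entered without contact.
- My first sweep for the base hole dragged and lagged because of friction. I switched to lifting and probing point by point.

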